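# Dial the yellow filter into the window and lock the wheel

## Robot

A 6-joint arm with a two-finger parallel gripper is mounted at the origin on a cart in front of the work surface, level with it; the furniture and walls round the work are solid. World frame = base frame: x ahead of the robot, y to its left, z up, the work surface at z = 0. Lengths are in m, angles in rad, forces in N, time in s.
With the tool pointing down it reaches from about 0.25 to 0.725 m from the base axis. Payload 4 kg.
Tool frame: the origin (TCP) lies at the very end of the fingers, on their centre line; the grasp point (between the pads) lies 19 mm behind it; z points along the fingers, y is the line along which they close (so a half turn about z gives the same grasp; the last joint's range is limited). The gripper opens to 85 mm and grips with 20 to 120 N. Pads are 22 mm wide; open, the fingers measure 114 mm over their backs; the gripper's body (76 mm by 85 mm) begins 54 mm behind the grasp point. The pads swing forward as they close: fully open they stand 13 mm farther back than shut.
Start: joints at [-1.257, 0.241, 0.005, 1.335, 0, 1.571], TCP at [0.154, -0.476, 0.231] pointing down, gripper open.
Joint ranges: [-2.72, 2.72], [-1.05, 1.87], [-1.09, 1.28], [-1.99, 2.15], [-1.42, 1.44], [-3.14, 3.14]. Speed limits (rad/s): [2.79, 2.79, 3.14, 3.14, 3.14, 3.14].

## Interface

Orientations are given as a unit quaternion [x, y, z, w].
In Python, from workcell import bot, vision, workorder, boxes_of gives the robot as it stands.
- The arm moves only by the tool send_rows, never from a script. Its argument "motion" is text: rows parted by semicolons, each of 5 numbers parted by spaces: the closure, from -1 (fully open) to 1 (shut), so that 0 is half open, then the shift along the tool's x, y, z in cm, then the turn about the tool's z in rad. In form: claw x y z twist; .... A call has 1 to 5 rows; each row is the pose to reach, as a shift and turn from the pose commanded when the call began, along the tool's axes at that moment; what a row does not reach only later rows make up. A row lasts 1/10 s, in which the tool goes at most 50 mm and 8.59 degrees, less where a joint would pass 70% of its speed; a pose out of reach is approached as far as the arm can. A call with a gripper value outside its range is refused whole. The fingers move at their own pace and stop on an object; the grip force is fixed at half the most. Time passes only in rows, so rows that repeat a pose let the fingers close. It gives the time, the measured TCP pose, the force, the opening and the grip force at its end, in the units of the state.
- bot.get_obs(): the state, without advancing time (a new reading comes with each control period).
- vision.camera(name): name is "side" or "top"; returns the picture (420x560x3 uint8, red, green, blue); there is no depth.
- vision.camera_model(name): a dict with "fov_y" (degrees; the focal length in pixels is half the picture's height over the tangent of half this angle, whatever the lens; pixels are square), "cx", "cy" (the principal point, pixels), "world_from_camera" (4x4, takes a point from camera to world coordinates). Camera axes: x right, y down, z forward; pixel columns grow to the right and rows downward; lengths in m; the calibration is good to about 2 mm. A picture is of the moment at which its call begins. camera_model takes no time and is no camera call.
- workorder.job_done(): hands the job in; it is judged then, once.
Trained networks look in the newest picture that a camera, given by its name, has taken for a name from the list of things; names that differ only in an ending like _2 or _b are one class to them, and where a whole thing is asked for, a point or a joint stands for the part that bears it (a point fixed in the world has none). Each returns a list of dicts, best first, with "conf" (0 to 1); they miss things now and then, are a little off and sometimes report something else, mostly with a low value. They report only what shows in the picture. A call takes as long as a camera call.
- boxes_of(camera, target): "rect" ([centre column, centre row, width, height] in pixels, round what is visible of it).
The state is a dict: "clock": time; "joint_pos": joint angles; "joint_vel": joint speeds; "tau": joint torques, N m; "eef_pos": TCP position; "tool_rot": TCP orientation; "ft_force": force on the tool from outside, world axes, zero at the start; "ft_torque": the same for the moment, N m; "grip_width": finger opening in m; "grasp_force": force on a finger pad.
Only numpy, scipy, OpenCV 4.12 (cv2) and the standard library are available. Lean on these libraries where they do the work, as an engineer would, in place of code of your own. Each camera call takes 0.05 s, during which the arm holds its last target. There are 200 camera calls.

## Task

On the filter-wheel stand, drag the wheel round by its rubber rim until the yellow filter sits centred in the square window of the cover, then push the red lock slide fully home so that the wheel stays there. Press lightly: the stand must never take more than 20 N. Leave the other things on the bench where they are.

Things in the scene. Friction and masses are not known exactly. Their poses are not given: they have to be found in the camera images.
- stand: filter-wheel stand, fixed: aluminium base 220 x 224 x 8 mm under a flat horizontal wheel. A grey cover, top at 80 mm, hides the far part of the wheel (stand x > 20 mm) but for a 30 mm square window; the near part lies open inside a low wall (30 mm high, radius 101 mm). Takes at most 20 N anywhere. Origin: centre of the base's underside; at yaw 0 x points away from the robot, y left, z up
- axis (a point): point on the wheel's vertical axis, over the stand's origin, at the nominal height of the wheel's upper face, 56 mm. The true height at rest differs from stand to stand by up to 10 mm either way and is not reported: feel for it. The wheel (184 mm diameter) gives downward on a spring of 4 N/mm, 12 mm travel
- wheel (a joint): turn of the wheel, rad, counter-clockwise from above positive. 0 and 2 pi both mean: yellow filter centred in the window. Starts at 1.2 to 5.1; turns either way without stops; friction 0.30 N m, stays where left. Yellow is one of eight 30 mm round filters, 45 degrees apart, 45 mm from the axis
- window (a point): centre of the cover's square window, at the cover's top face: stand (45, 0, 80) mm
- tread (a point): nearest point of the middle of the black rubber ring on the wheel's flat upper face: stand (-78, 0, 56) mm, nominal height only, fixed to the stand. The ring spans 64 to 90 mm from the axis and is free for 60 degrees to either side of this point. Pressed on it from above with shut fingers and dragged round, the wheel follows; below about 8 N it may slip
- lock (a joint): travel of the lock slide, m: 0 open (start), 0.018 fully home at its end stop. Slides toward stand +y, friction 2 N, stays where left. Its round nose enters one of eight notches under the wheel: if a filter is less than about 0.08 rad off the window's centre the nose pulls the wheel true with a few N, else it is blocked
- post (a point): top centre of the lock slide's red upright post, on the -y side of the stand: 24 mm (stand x) by 14 mm (stand y), 10 to 58 mm above the bench; moves with the slide; stand (0, -142, 58) mm when open. Push its outer (-y) face toward +y, or pinch it across its 24 mm
- battery_b: blue battery pack 110 x 134 x 28 mm lying on the bench, bystander; beyond it on the left the upright of a steel rack stands at about world (490, 480) mm, from floor to well above the bench: keep the arm clear of it; origin at its underside
- motor_a: small black motor with leads, 28 x 88 x 33 mm, bystander; origin at its underside
- flux_can: blue and white jar 48 mm diameter, 52 mm high, bystander; origin at its underside
- driver_yellow: screwdriver with yellow handle, 160 mm long, lying, bystander; origin at its underside
- gimbal_ball: white ball camera on a foot, 56 x 52 x 60 mm, bystander behind the stand; origin at its underside
- solder_reel: grey reel lying flat, 62 mm diameter, 36 mm high, bystander; origin at its underside

How it is judged:
On the way, in this order (a step that is already met when the one before it is completed fails the run):
1. the yellow filter is centred in the window (wheel within 0.09 rad) and still, with the lock still open ((value of joint wheel between -0.09 and 0.09 rad or value of joint wheel between 6.193 and 6.373 rad) and velocity of joint wheel between -0.05 and 0.05 rad/s and value of joint lock below 0.004 m), for 0.2 s.
2. the lock slide is home (value of joint lock above 0.0155 m), for 0.2 s.
At the end, for the whole second after the job is handed in: the yellow filter is within 0.06 rad of the window's centre and the lock slide is home, within 2.5 mm of its end stop ((value of joint wheel between -0.06 and 0.06 rad or value of joint wheel between 6.223 and 6.343 rad) and value of joint lock above 0.0155 m); the robot touches nothing.
It fails at once if the robot loads the stand, its wheel or its lock with more than 20 N (contact force between any of the fingers, the arm and stand above 20 N).
It fails at once if a bystander is moved by more than 20 mm (distance of any of battery_b, motor_a, flux_can, driver_yellow, gimbal_ball, solder_reel from where it was at the start of the episode above 0.02 m).
It also fails if it takes over 72 s, if anything falls off the work surface, if the arm or the gripper's body presses on something with over 40 N, if the wrist force passes 120 N, or if a joint passes its speed limit or range.

## Working session

There is one attempt and no reset: what is moved stays moved. The work goes in short steps, Python scripts to look and compute and a tool call to move; the robot and the scene stay as the last step left them, time stands still between calls to the robot, and variables do not carry over. Pictures are saved under pics/ and viewed, at most 10 in all, crops included, and the job is handed in when it is done.

Besides the shell and the picture viewer there is one more tool, called after "Emit:" by a JSON object that holds its "method" and its "body". send_rows: Moves the arm, as the interface text tells. Its arguments: {"type":"object","properties":{"motion":{"type":"string"}},"required":["motion"]}

```bash
ls; mkdir -p pics; python3 - <<'E'
from workcell import bot, vision, boxes_of
import cv2,numpy as np
ims=[]
for c in("top","side"):
    im=vision.camera(c); cv2.imwrite(f"pics/{c}0.png",im[:,:,::-1]); m=vision.camera_model(c); print(c,m["fov_y"],m["cx"],m["cy"],np.round(m["world_from_camera"],4).tolist())
    for t in("stand","post","wheel","battery_b","gimbal_ball","motor_a"):
        print(t,[(np.round(b["rect"],1).tolist(),round(b["conf"],2)) for b in boxes_of(c,t)[:2]])
o=bot.get_obs();print({k:np.round(v,3).tolist() for k,v in o.items()})
E
```

```text
pics
top 44.24000627435889 275.00737728533994 208.8440824149028 [[0.0206, -0.9928, 0.1182, 0.4539], [-0.9997, -0.0215, -0.0065, -0.1065], [0.009, -0.118, -0.993, 1.3835], [0.0, 0.0, 0.0, 1.0]]
stand []
post [([320.6, 208.6, 20.1, 16.2], 0.69)]
wheel [([280.5, 241.3, 73.0, 60.6], 0.59)]
battery_b [([126.8, 247.8, 62.5, 38.2], 0.75), ([278.6, 233.7, 112.2, 116.0], 0.73)]
gimbal_ball [([292.7, 149.6, 23.0, 19.9], 0.58)]
motor_a [([137.9, 285.1, 29.3, 12.4], 0.49)]
side 50.07893027254975 279.9645468423364 202.1498299069453 [[0.9932, 0.0991, -0.0613, 0.6731], [0.1164, -0.8654, 0.4874, -0.8162], [-0.0047, -0.4913, -0.871, 1.3673], [0.0, 0.0, 0.0, 1.0]]
stand [([269.4, 216.3, 88.4, 87.1], 0.95)]
post [([287.5, 248.7, 14.3, 18.0], 0.63)]
wheel [([264.9, 218.8, 47.2, 51.6], 0.64), ([334.9, 231.6, 14.4, 21.0], 0.28)]
battery_b [([273.8, 120.3, 14.6, 26.4], 0.53)]
gimbal_ball [([335.8, 230.8, 14.5, 22.5], 0.58)]
motor_a [([241.9, 133.4, 6.5, 5.7], 0.6)]
{'clock': 0.7, 'joint_pos': [-1.257, 0.241, 0.005, 1.335, 0.0, 1.571], 'joint_vel': [-0.0, -0.0, 0.001, 0.002, 0.001, 0.001], 'tau': [0.001, -37.208, 25.264, 0.001, 0.0, -0.0], 'eef_pos': [0.154, -0.476, 0.231], 'tool_rot': [0.988, 0.156, 0.0, 0.0], 'ft_force': [0.009, -0.935, -0.496], 'ft_torque': [0.033, -0.06, -0.043], 'grasp_force': 0.0, 'grip_width': 0.085}
```

View pics/top0.png

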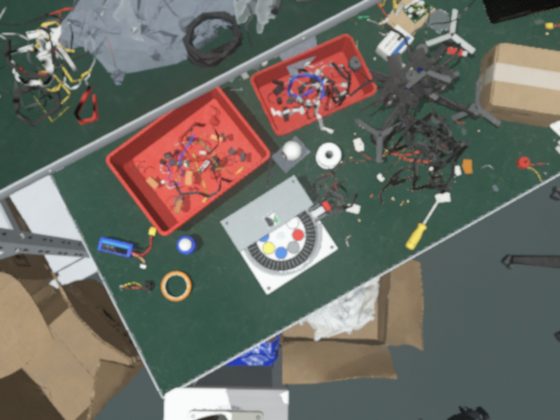

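View pics/side0.png

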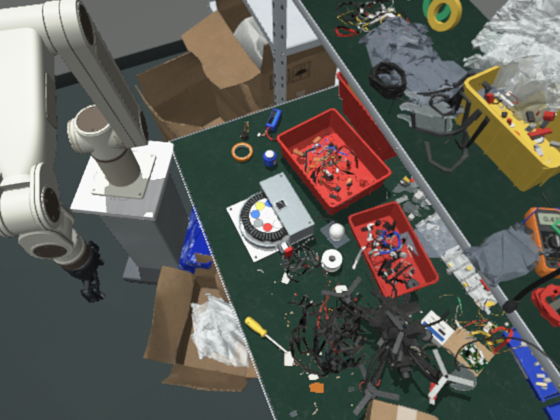

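The top picture shows the stand at about (280,235), turned roughly 30° counter-clockwise. The red post is at (320,209) and yellow shows in the open part at about (268,247). I'll zoom in on both views.

```bash
python3 - <<'E'
import cv2,numpy as np
a=cv2.imread("pics/top0.png")[160:305,205:355]; b=cv2.imread("pics/side0.png")[165:270,215:325]
a=cv2.resize(a,(580,560),interpolation=cv2.INTER_CUBIC)
cv2.imwrite("pics/c0.png",a)
E
```

```text
(no output)
```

View pics/c0.png

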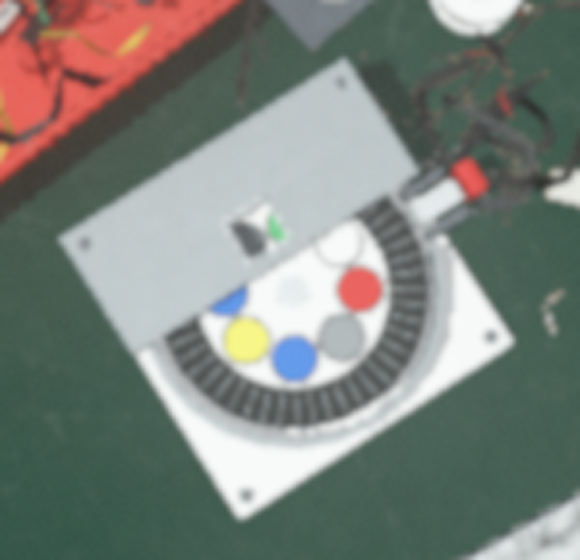

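```bash
cat >h.py <<'E'
import numpy as np
from workcell import vision
def proj(P,cam="top"):
    m=vision.camera_model(cam);T=np.linalg.inv(m["world_from_camera"]);f=210/np.tan(np.radians(m["fov_y"]/2))
    p=np.atleast_2d(P)@T[:3,:3].T+T[:3,3];return f*p[:,:2]/p[:,2:]+[m["cx"],m["cy"]]
def S(pose,P):
    x,y,a=pose;c,s=np.cos(a),np.sin(a);P=np.atleast_2d(P)/1000
    return np.c_[P@np.array([[c,s],[-s,c],[0,0]])+[x,y],P[:,2]]
E
python3 - <<'E'
from h import *
from scipy.optimize import least_squares
st=np.array([[-110,112,8],[-110,-112,8],[110,-112,80],[110,112,80],[20,112,80],[0,-142,58],[45,0,80]],float)
px=np.array([[240,520],[515,342],[345,58],[60,238],[137,355],[470,175],[258,230]])/3.865+[205-.4,160-.4]
r=least_squares(lambda q:(proj(S(q,st))-px).ravel(),[.4,-.1,.5],loss="soft_l1");print(r.x,r.fun.reshape(-1,2).round(1).tolist())
q=r.x
for n,p in dict(yellow=(246,340),blueL=(224,295),blue=(295,358),gray=(342,337),red=(360,290),hub=(293,290)).items():
    p=np.array(p)/3.865+[204.6,159.6]
    s=least_squares(lambda v:(proj(S(q,[v[0],v[1],56]))-p).ravel(),[-10,0]).x;print(n,s.round(1),np.hypot(*s).round(1),np.arctan2(s[1],s[0]).round(3))
for n,P in dict(axis=[0,0,56],tread=[-78,0,56],post=[0,-142,58],win=[45,0,80]).items():print(n,S(q,P).round(4))
E
```

```text
[ 0.54517036 -0.1307283   0.59224105] [[0.4, -0.0], [0.1, -0.1], [0.3, -0.2], [-0.1, 0.2], [-1.1, -0.0], [0.4, 0.2], [-0.3, 0.0]]
yellow [-10.7  44.4] 45.7 1.808
blueL [22.3 40.6] 46.3 1.068
blue [-38.3  23.5] 45.0 2.591
gray [-43.5 -10.3] 44.7 -2.91
red [-23.8 -37.4] 44.3 -2.138
hub [0.3 0.2] 0.4 0.489
axis [[ 0.5452 -0.1307  0.056 ]]
tread [[ 0.4805 -0.1743  0.056 ]]
post [[ 0.6244 -0.2485  0.058 ]]
win [[ 0.5825 -0.1056  0.08  ]]
```

```bash
cat >>h.py <<'E'
from workcell import bot
from scipy.spatial.transform import Rotation as R
Q=[.5452,-.1307,.5922]
def goto(stand_pt,psi=None):
    "shift in tool cm and twist to bring TCP to a stand point (mm)"
    o=bot.get_obs();M=R.from_quat(o["tool_rot"]).as_matrix();w=S(Q,stand_pt)[0]
    cur=np.arctan2(M[1,0],M[0,0]);d=M.T@(w-o["eef_pos"])*100
    print("t",o["clock"],"world",w.round(4),"shift cm",d.round(2),"psi",round(cur,3),"twist",None if psi is None else np.round((cur-psi+np.pi)%(2*np.pi)-np.pi,3),"q",np.round(o["joint_pos"],2),"F",np.round(o["ft_force"],1))
def ring(off,r=77,z=75): return [-r*np.cos(off),-r*np.sin(off),z]
E
python3 -c "
from h import *
goto(ring(.9,z=200),3.06)"
```

```text
t 0.7 world [ 0.5392 -0.2075  0.2   ] shift cm [ 44.88 -13.63   3.13] psi 0.314 twist -2.746 q [-1.26  0.24  0.01  1.34  0.    1.57] F [ 0.  -0.9 -0.5]
```

Emit:
{"method": "send_rows", "body": {"motion": "1 0 0 0 -0.15; 1 0 0 0 -0.3"}}

```text
clock: 0.9
eef_pos: [0.1543, -0.4756, 0.2313]
tool_rot: [0.952, 0.305, 0.0, 0.0]
ft_force: [0.1, -0.0, -0.2]
grip_width: 0.0589
grasp_force: 0.0
```

```bash
python3 -c "
from h import *
goto(ring(.9,z=200),3.06)"
```

```text
t 0.9 world [ 0.5392 -0.2075  0.2   ] shift cm [46.9   0.53  3.13] psi 0.62 twist -2.44 q [-1.26  0.24  0.    1.34  0.    1.26] F [ 0.1 -0.  -0.2]
```

Emit:
{"method": "send_rows", "body": {"motion": "1 4.5 0 0 -0.14; 1 9 0 0 -0.28; 1 13.5 0 0 -0.42; 1 18 0 1 -0.56; 1 22.5 0 1 -0.7"}}

```text
clock: 1.4
eef_pos: [0.3391, -0.3444, 0.2205]
tool_rot: [0.79, 0.613, -0.0, -0.001]
ft_force: [0.6, -0.9, 0.2]
grip_width: -0.0001
grasp_force: 0.0
```

```bash
python3 -c "
from h import *
goto(ring(.9,z=180),3.06)"
```

```text
t 1.4 world [ 0.5392 -0.2075  0.18  ] shift cm [18.25 15.97  4.04] psi 1.319 twist -1.741 q [-0.79  0.21 -0.06  1.3  -0.    1.03] F [ 0.6 -0.9  0.2]
```

Emit:
{"method": "send_rows", "body": {"motion": "1 3.6 3.2 0.8 -0.14; 1 7.2 6.4 1.6 -0.28; 1 10.8 9.6 2.4 -0.42; 1 14.4 12.8 3.2 -0.56; 1 18.2 16 4 -0.7"}}

```text
clock: 1.9
eef_pos: [0.5406, -0.2096, 0.1811]
tool_rot: [0.532, 0.847, -0.0, 0.0]
ft_force: [0.6, -0.7, 0.1]
grip_width: 0.0
grasp_force: 0.0
```

Emit:
{"method": "send_rows", "body": {"motion": "1 0 0 2 -0.15; 1 0 0 4 -0.3; 1 0 0 6 -0.45; 1 0 0 8 -0.6; 1 0 0 9 -0.75"}}

```text
clock: 2.4
eef_pos: [0.5379, -0.2102, 0.0892]
tool_rot: [0.185, 0.983, 0.0, -0.002]
ft_force: [0.3, -0.6, 0.6]
grip_width: 0.0001
grasp_force: 0.0
```

```bash
python3 -c "
from h import *
goto(ring(.9,z=71),3.06)"
```

```text
t 2.4 world [ 0.5392 -0.2075  0.071 ] shift cm [-0.02  0.3   1.82] psi 2.77 twist -0.29 q [-0.37  0.49 -0.01  1.07 -0.   -0.  ] F [ 0.3 -0.6  0.6]
```

Emit:
{"method": "send_rows", "body": {"motion": "1 0 0.2 0.7 -0.15; 1 0 0.3 1.2 -0.29; 1 0 0.3 1.6 -0.29; 1 0 0.3 1.9 -0.29"}}

```text
clock: 2.8
eef_pos: [0.5401, -0.208, 0.0721]
tool_rot: [0.045, 0.999, 0.0, -0.0]
ft_force: [0.5, -0.0, -0.4]
grip_width: 0.0001
grasp_force: 0.0
```

Emit:
{"method": "send_rows", "body": {"motion": "1 0 0 0.05 0; 1 0 0 0.1 0; 1 0 0 0.15 0; 1 0 0 0.2 0; 1 0 0 0.25 0"}}

```text
clock: 3.3
eef_pos: [0.5402, -0.2081, 0.07]
tool_rot: [0.044, 0.999, -0.0, 0.0]
ft_force: [-0.3, 0.8, -0.9]
grip_width: -0.0004
grasp_force: 0.0
```

Emit:
{"method": "send_rows", "body": {"motion": "1 0 0 0.06 0; 1 0 0 0.12 0; 1 0 0 0.18 0; 1 0 0 0.24 0; 1 0 0 0.3 0"}}

```text
clock: 3.8
eef_pos: [0.5401, -0.208, 0.0668]
tool_rot: [0.044, 0.999, 0.0, -0.0]
ft_force: [0.8, 0.4, -0.1]
grip_width: 0.0001
grasp_force: 0.0
```

Emit:
{"method": "send_rows", "body": {"motion": "1 0 0 0.06 0; 1 0 0 0.12 0; 1 0 0 0.18 0; 1 0 0 0.24 0; 1 0 0 0.24 0"}}

```text
clock: 4.3
eef_pos: [0.54, -0.208, 0.0643]
tool_rot: [0.044, 0.999, 0.0, -0.0]
ft_force: [0.3, 0.2, 0.1]
grip_width: -0.0002
grasp_force: 0.0
```

Emit:
{"method": "send_rows", "body": {"motion": "1 0 0 0.06 0; 1 0 0 0.12 0; 1 0 0 0.18 0; 1 0 0 0.24 0; 1 0 0 0.24 0"}}

```text
clock: 4.8
eef_pos: [0.54, -0.208, 0.0619]
tool_rot: [0.044, 0.999, 0.0, -0.0]
ft_force: [0.8, -0.1, -0.6]
grip_width: 0.0002
grasp_force: 0.0
```

Emit:
{"method": "send_rows", "body": {"motion": "1 0 0 0.06 0; 1 0 0 0.12 0; 1 0 0 0.18 0; 1 0 0 0.24 0"}}

```text
clock: 5.2
eef_pos: [0.5401, -0.208, 0.0596]
tool_rot: [0.044, 0.999, -0.0, -0.0]
ft_force: [0.2, -0.0, -0.2]
grip_width: 0.0
grasp_force: 0.0
```

Emit:
{"method": "send_rows", "body": {"motion": "1 0 0 0.06 0; 1 0 0 0.12 0; 1 0 0 0.18 0; 1 0 0 0.24 0; 1 0 0 0.24 0"}}

```text
clock: 5.7
eef_pos: [0.5401, -0.208, 0.0571]
tool_rot: [0.044, 0.999, 0.0, -0.0]
ft_force: [-0.4, -0.9, -0.4]
grip_width: -0.0002
grasp_force: 0.0
```

```bash
python3 -c "
from h import *
goto(ring(.9,z=56),3.06)"
```

```text
t 5.7 world [ 0.5392 -0.2075  0.056 ] shift cm [0.09 0.05 0.11] psi 3.054 twist -0.006 q [-0.37  0.52 -0.05  1.   -0.   -0.28] F [-0.4 -0.9 -0.4]
```

Emit:
{"method": "send_rows", "body": {"motion": "1 0.05 0 0.06 0; 1 0.1 0.05 0.12 0; 1 0.1 0.05 0.18 0; 1 0.1 0.05 0.24 0; 1 0.1 0.05 0.24 0"}}

```text
clock: 6.2
eef_pos: [0.5391, -0.2074, 0.0547]
tool_rot: [0.044, 0.999, 0.0, -0.0]
ft_force: [0.8, 0.5, -0.1]
grip_width: 0.0
grasp_force: 0.0
```

Emit:
{"method": "send_rows", "body": {"motion": "1 0 0 0.06 0; 1 0 0 0.12 0; 1 0 0 0.18 0; 1 0 0 0.18 0"}}

```text
clock: 6.6
eef_pos: [0.5391, -0.2074, 0.0529]
tool_rot: [0.044, 0.999, 0.0, -0.0]
ft_force: [-0.1, -0.3, -0.2]
grip_width: -0.0
grasp_force: 0.0
```

Emit:
{"method": "send_rows", "body": {"motion": "1 0 0 0.06 0; 1 0 0 0.12 0; 1 0 0 0.18 0; 1 0 0 0.24 0; 1 0 0 0.24 0"}}

```text
clock: 7.1
eef_pos: [0.5391, -0.2074, 0.0505]
tool_rot: [0.044, 0.999, 0.0, -0.0]
ft_force: [0.1, 0.1, 0.6]
grip_width: -0.0001
grasp_force: 0.0
```

Emit:
{"method": "send_rows", "body": {"motion": "1 0 0 0.06 0; 1 0 0 0.12 0; 1 0 0 0.18 0; 1 0 0 0.18 0"}}

```text
clock: 7.5
eef_pos: [0.5391, -0.2074, 0.0487]
tool_rot: [0.044, 0.999, 0.0, -0.0]
ft_force: [-0.4, 0.8, -0.5]
grip_width: -0.0001
grasp_force: 0.0
```

Emit:
{"method": "send_rows", "body": {"motion": "1 0 0 0.06 0; 1 0 0 0.12 0; 1 0 0 0.18 0; 1 0 0 0.24 0; 1 0 0 0.24 0"}}

```text
clock: 8.0
eef_pos: [0.5393, -0.2075, 0.0468]
tool_rot: [0.044, 0.999, -0.0, 0.0]
ft_force: [-1.1, 0.8, 4.4]
grip_width: -0.0002
grasp_force: 1.9
```

Emit:
{"method": "send_rows", "body": {"motion": "1 0 0 0.06 0; 1 0 0 0.12 0; 1 0 0 0.18 0; 1 0 0 0.18 0"}}

```text
clock: 8.4
eef_pos: [0.5394, -0.2075, 0.0453]
tool_rot: [0.044, 0.999, -0.0, 0.0]
ft_force: [-1.3, 1.5, 6.1]
grip_width: 0.0001
grasp_force: 3.5
```

Emit:
{"method": "send_rows", "body": {"motion": "1 0 0 0.06 0; 1 0 0 0.12 0; 1 0 0 0.16 0; 1 0 0 0.16 0"}}

```text
clock: 8.8
eef_pos: [0.5396, -0.2075, 0.0442]
tool_rot: [0.044, 0.999, -0.0, 0.001]
ft_force: [-3.1, 2.1, 9.2]
grip_width: 0.0002
grasp_force: 4.6
```

Emit:
{"method": "send_rows", "body": {"motion": "1 0.31 0.01 0.02 0.04; 1 0.62 0.02 0.04 0.08; 1 0.92 0.055 0.04 0.12; 1 1.23 0.1 0.04 0.16; 1 1.53 0.15 0.04 0.2"}}

```text
clock: 9.3
eef_pos: [0.5282, -0.206, 0.0451]
tool_rot: [0.144, 0.99, -0.001, 0.005]
ft_force: [3.6, -0.9, 8.0]
grip_width: 0.0
grasp_force: 3.7
```

```bash
cat >w.py <<'E'
from h import *
import cv2,sys
from scipy.optimize import least_squares
def unproj(p,z):
    return least_squares(lambda v:(proj(S(Q,[v[0],v[1],z]))-p).ravel(),[-10,0]).x
im=vision.camera("top");hsv=cv2.cvtColor(im,cv2.COLOR_RGB2HSV)
H=float(sys.argv[1]) if len(sys.argv)>1 else 47
c=proj(S(Q,[0,0,H]))[0]
def blobs(lo,hi,name):
    m=cv2.inRange(hsv,lo,hi);n,l,s,ce=cv2.connectedComponentsWithStats(m)
    for i in range(1,n):
        if s[i,4]>8 and np.hypot(*(ce[i]-c))<45:
            u=unproj(ce[i],H);print(name,s[i,4],u.round(1),np.hypot(*u).round(1),np.arctan2(u[1],u[0]).round(3))
blobs((24,70,120),(36,255,255),"yellow");blobs((100,80,80),(125,255,255),"blue");blobs((0,110,100),(8,255,255),"red")
x,y,w,h=int(c[0])-60,int(c[1])-60,120,120
if len(sys.argv)>2: cv2.imwrite(f"pics/{sys.argv[2]}.png",cv2.resize(im[y:y+h,x:x+w,::-1],(560,560),interpolation=cv2.INTER_CUBIC))
E
python3 w.py 45; python3 -c "
from h import *
goto(ring(.7,z=44),2.86)"
```

```text
yellow 96 [-5.3 45.1] 45.4 1.687
blue 14 [18.1 36.6] 40.8 1.11
blue 92 [-35.5  28.3] 45.3 2.469
t 9.35 world [ 0.524  -0.2047  0.044 ] shift cm [0.37 0.   0.09] psi 2.851 twist -0.009 q [-0.37  0.51 -0.11  0.94  0.   -0.08] F [2.8 0.4 7.4]
```

Emit:
{"method": "send_rows", "body": {"motion": "1 0.31 0.01 0.05 0.04; 1 0.62 0.02 0.1 0.08; 1 0.92 0.055 0.1 0.12; 1 1.23 0.1 0.1 0.16; 1 1.53 0.15 0.1 0.2"}}

```text
clock: 9.85
eef_pos: [0.514, -0.201, 0.0443]
tool_rot: [0.242, 0.97, -0.001, 0.005]
ft_force: [3.5, -3.2, 8.3]
grip_width: 0.0003
grasp_force: 4.4
```

```bash
python3 w.py 45; python3 -c "
from h import *
goto(ring(.5,z=44),2.66)"
```

```text
yellow 98 [ 3.6 45.3] 45.5 1.492
blue 92 [-29.8  34.5] 45.6 2.283
t 9.9 world [ 0.5097 -0.199   0.044 ] shift cm [ 0.41 -0.03  0.03] psi 2.651 twist -0.009 q [-0.37  0.48 -0.16  0.92 -0.    0.12] F [ 3.1 -1.8  8.5]
```

Emit:
{"method": "send_rows", "body": {"motion": "1 0.46 0.01 0.03 0.06; 1 0.92 0.055 0.05 0.12; 1 1.38 0.125 0.05 0.18; 1 1.83 0.22 0.05 0.24; 1 2.28 0.345 0.05 0.3"}}

```text
clock: 10.4
eef_pos: [0.4946, -0.1882, 0.0438]
tool_rot: [0.386, 0.923, -0.002, 0.005]
ft_force: [2.2, -5.2, 10.1]
grip_width: -0.0004
grasp_force: 5.0
```

Emit:
{"method": "send_rows", "body": {"motion": "1 0.46 0.01 0 0.06; 1 0.92 0.055 0 0.12; 1 1.38 0.125 0 0.18; 1 1.83 0.22 0 0.24; 1 2.28 0.345 0 0.3"}}

```text
clock: 10.9
eef_pos: [0.4797, -0.1696, 0.0433]
tool_rot: [0.519, 0.855, -0.002, 0.004]
ft_force: [-1.0, -5.7, 10.8]
grip_width: 0.0003
grasp_force: 5.5
```

```bash
python3 w.py 45; python3 -c "
from h import *
goto(ring(-.1,z=44),2.06)"
```

```text
yellow 14 [18.1 36.6] 40.8 1.11
blue 64 [46.2  2.2] 46.2 0.047
blue 93 [-5.  45.3] 45.6 1.68
t 10.95 world [ 0.4773 -0.1671  0.044 ] shift cm [ 0.24 -0.08 -0.08] psi 2.048 twist -0.012 q [-0.34  0.42 -0.28  0.87 -0.    0.76] F [-2.1 -3.6 10. ]
```

Emit:
{"method": "send_rows", "body": {"motion": "1 0.46 0.01 0 0.06; 1 0.92 0.055 0 0.12; 1 1.38 0.125 0 0.18; 1 1.83 0.22 0 0.24; 1 2.28 0.345 0 0.3"}}

```text
clock: 11.45
eef_pos: [0.471, -0.1474, 0.0429]
tool_rot: [0.641, 0.767, -0.002, 0.003]
ft_force: [-3.3, -6.0, 11.5]
grip_width: 0.0002
grasp_force: 5.9
```

Emit:
{"method": "send_rows", "body": {"motion": "1 0.46 0.01 0 0.06; 1 0.92 0.055 0 0.12; 1 1.38 0.125 0 0.18; 1 1.83 0.22 0 0.24; 1 2.28 0.345 0 0.3"}}

```text
clock: 11.95
eef_pos: [0.4695, -0.1237, 0.0426]
tool_rot: [0.749, 0.663, -0.001, 0.002]
ft_force: [-4.3, -4.1, 13.3]
grip_width: -0.0001
grasp_force: 6.2
```

```bash
python3 w.py 45; python3 -c "
from h import *
goto(ring(-.7,z=44),1.46)"
```

```text
yellow 37 [45.3  6.3] 45.8 0.139
blue 16 [ 42.2 -11.7] 43.8 -0.271
t 12.0 world [ 0.4686 -0.1224  0.044 ] shift cm [ 0.05 -0.11 -0.14] psi 1.448 twist -0.012 q [-0.25  0.38 -0.33  0.85 -0.    1.44] F [-4.2 -3.7 11.7]
```

Emit:
{"method": "send_rows", "body": {"motion": "1 0.38 0.01 -0.03 0.05; 1 0.77 0.04 -0.05 0.1; 1 1.15 0.085 -0.05 0.15; 1 1.53 0.15 -0.05 0.2; 1 1.9 0.24 -0.05 0.25"}}

```text
clock: 12.5
eef_pos: [0.4738, -0.1046, 0.0428]
tool_rot: [0.825, 0.565, -0.001, 0.002]
ft_force: [-4.4, -3.6, 11.9]
grip_width: -0.0
grasp_force: 5.9
```

```bash
python3 w.py 45 c1; python3 -c "
from h import *
goto(ring(-.95,z=44),1.21)"
```

```text
yellow 83 [46.4  0.2] 46.4 0.004
t 12.55 world [ 0.4731 -0.1037  0.044 ] shift cm [-0.   -0.11 -0.12] psi 1.199 twist -0.011 q [-0.21  0.38 -0.33  0.85 -0.    1.73] F [-5.1 -3.6 11.6]
```

View pics/c1.png

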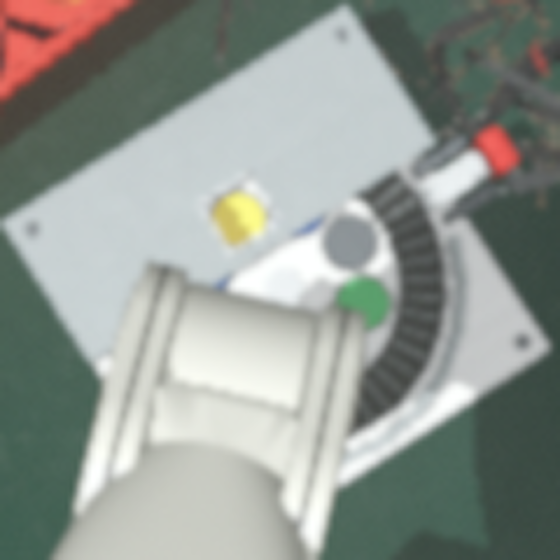

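The yellow filter is in the window at crop (240,218). I'll use the gray (349,240) and green (362,303) filters to get the exact angle.

```bash
cat >fine.py <<'E'
from h import *
import sys
from scipy.optimize import least_squares
c=proj(S(Q,[0,0,45]))[0];o=np.array([int(c[0])-60,int(c[1])-60])
for a in sys.argv[1:]:
    p=(np.array(eval(a))+.5)*120/560-.5+o
    u=least_squares(lambda v:(proj(S(Q,[v[0],v[1],45]))-p).ravel(),[-10,0]).x
    an=np.arctan2(u[1],u[0]);print(u.round(1),np.hypot(*u).round(1),an.round(3),((an+np.pi/8)%(np.pi/4)-np.pi/8).round(3))
E
python3 fine.py 349,240 362,303 240,218
```

```text
[  2.1 -44.6] 44.6 -1.523 0.048
[-31.2 -31.5] 44.4 -2.351 0.005
[45.3 -0.1] 45.3 -0.002 -0.002
```

Emit:
{"method": "send_rows", "body": {"motion": "1 0.1 0 0 0.01; 1 0.2 0 0 0.02; 1 0.2 0 0 0.02; 1 0.2 0 -0.2 0.02; 1 0.2 0 -0.6 0.02"}}

```text
clock: 13.05
eef_pos: [0.4747, -0.1023, 0.0481]
tool_rot: [0.83, 0.558, -0.001, 0.001]
ft_force: [0.1, -0.6, 1.3]
grip_width: 0.0003
grasp_force: 0.6
```

Emit:
{"method": "send_rows", "body": {"motion": "1 0 0 -2 0; 1 0 0 -5 0; 1 -3 0 -8 0; 1 -7 -2 -10 0; 1 -11 -4 -12 0"}}

```text
clock: 13.55
eef_pos: [0.3958, -0.1887, 0.1683]
tool_rot: [0.829, 0.559, 0.0, 0.0]
ft_force: [0.4, -0.4, -0.8]
grip_width: 0.0002
grasp_force: 0.0
```

```bash
python3 w.py 47 c2; python3 -c "
from h import *
goto([0,-175,120],.592)"
```

```text
yellow 91 [46.2 -0.6] 46.2 -0.013
red 83 [-31.4  32.5] 45.2 2.338
t 13.6 world [ 0.6429 -0.2759  0.12  ] shift cm [ 1.92 26.38  5.13] psi 1.179 twist 0.587 q [-0.45  0.15 -0.27  1.15 -0.    1.51] F [-4.  -1.8  1.3]
```

View pics/c2.png

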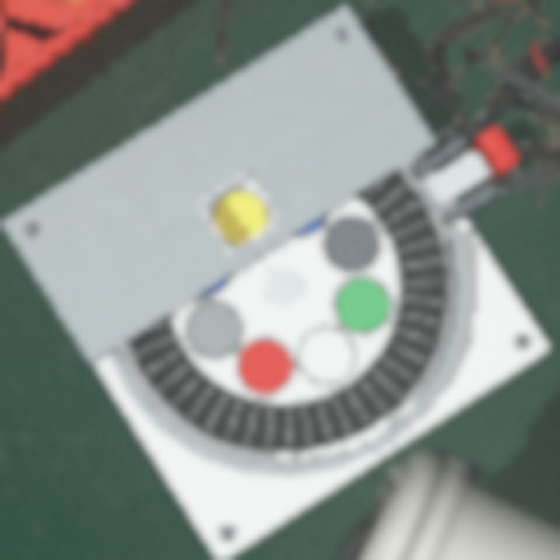

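Emit:
{"method": "send_rows", "body": {"motion": "1 0 4.5 0 0.13; 1 0 9 0 0.26; 1 0 13.5 0 0.39; 1 1 18 0 0.52; 1 1.5 22.5 1 0.587"}}

```text
clock: 14.1
eef_pos: [0.6127, -0.2596, 0.1584]
tool_rot: [0.956, 0.292, 0.001, 0.001]
ft_force: [1.3, -0.3, 1.0]
grip_width: -0.0001
grasp_force: 0.0
```

```bash
python3 -c "
from h import *
goto([0,-176,70],.592)"
```

```text
t 14.1 world [ 0.6434 -0.2767  0.07  ] shift cm [1.58 3.12 8.85] psi 0.593 twist 0.001 q [-0.4   0.61  0.37  1.34  0.    2.15] F [ 1.3 -0.3  1. ]
```

Emit:
{"method": "send_rows", "body": {"motion": "1 1.2 3 0 0; 1 1.2 3 3 0; 1 1.2 3 6 0; 1 1.2 3 8 0; 1 1.2 3 8 0"}}

```text
clock: 14.6
eef_pos: [0.634, -0.2757, 0.0721]
tool_rot: [0.956, 0.294, -0.004, -0.003]
ft_force: [-1.2, -0.0, 0.1]
grip_width: 0.0002
grasp_force: 0.0
```

```bash
python3 -c "
from h import *
goto([0,-176,40],.592)"
```

```text
t 14.6 world [ 0.6434 -0.2767  0.04  ] shift cm [0.74 0.64 3.2 ] psi 0.597 twist 0.005 q [-0.41  0.72  0.36  1.21  0.    2.13] F [-1.2 -0.   0.1]
```

Emit:
{"method": "send_rows", "body": {"motion": "1 0.7 0.7 0 0; 1 0.7 0.7 0.5 0; 1 0.7 0.7 1 0; 1 0.7 0.7 1.5 0; 1 0.7 0.7 1.8 0"}}

```text
clock: 15.1
eef_pos: [0.6461, -0.2787, 0.0592]
tool_rot: [0.956, 0.294, -0.0, -0.0]
ft_force: [-0.6, 0.6, -0.1]
grip_width: -0.0
grasp_force: 0.0
```

Emit:
{"method": "send_rows", "body": {"motion": "1 0 0 0.3 0; 1 0 0 0.6 0; 1 0 0 0.9 0; 1 0 0 1.2 0; 1 0 0 1.4 0"}}

```text
clock: 15.6
eef_pos: [0.6465, -0.2789, 0.0453]
tool_rot: [0.956, 0.294, -0.0, -0.0]
ft_force: [-0.3, 1.0, -0.2]
grip_width: 0.0
grasp_force: 0.0
```

```bash
python3 -c "
from h import *
goto([0,-156,38],.592)"
```

```text
t 15.6 world [ 0.6323 -0.2601  0.038 ] shift cm [-0.12 -2.35  0.73] psi 0.597 twist 0.005 q [-0.41  0.76  0.36  1.17 -0.    2.14] F [-0.3  1.  -0.2]
```

Emit:
{"method": "send_rows", "body": {"motion": "1 -0.1 -0.1 0.3 0; 1 -0.1 -0.3 0.6 0; 1 -0.1 -0.5 0.8 0; 1 -0.1 -0.7 0.8 0; 1 -0.1 -0.9 0.8 0"}}

```text
clock: 16.1
eef_pos: [0.6407, -0.2718, 0.0377]
tool_rot: [0.956, 0.294, -0.0, -0.0]
ft_force: [0.1, 0.6, 0.5]
grip_width: 0.0002
grasp_force: 0.0
```

Emit:
{"method": "send_rows", "body": {"motion": "1 0 -0.1 0 0; 1 0 -0.2 0 0; 1 0 -0.3 0 0; 1 0 -0.4 0 0; 1 0 -0.5 0 0"}}

```text
clock: 16.6
eef_pos: [0.6379, -0.2679, 0.0377]
tool_rot: [0.956, 0.294, 0.0, 0.0]
ft_force: [0.5, -0.2, -0.6]
grip_width: 0.0002
grasp_force: 0.0
```

Emit:
{"method": "send_rows", "body": {"motion": "1 0 -0.08 0 0; 1 0 -0.16 0 0; 1 0 -0.24 0 0; 1 0 -0.32 0 0; 1 0 -0.4 0 0"}}

```text
clock: 17.1
eef_pos: [0.636, -0.2651, 0.0377]
tool_rot: [0.956, 0.294, 0.0, 0.001]
ft_force: [2.2, -2.1, -1.3]
grip_width: 0.0
grasp_force: 1.0
```

Emit:
{"method": "send_rows", "body": {"motion": "1 0 -0.1 0 0; 1 0 -0.2 0 0; 1 0 -0.3 0 0; 1 0 -0.4 0 0; 1 0 -0.5 0 0"}}

```text
clock: 17.6
eef_pos: [0.6329, -0.2604, 0.0377]
tool_rot: [0.956, 0.294, 0.0, 0.0]
ft_force: [0.5, -1.2, -0.8]
grip_width: -0.0002
grasp_force: 1.0
```

Emit:
{"method": "send_rows", "body": {"motion": "1 0 -0.08 0 0; 1 0 -0.16 0 0; 1 0 -0.24 0 0; 1 0 -0.32 0 0; 1 0 -0.4 0 0"}}

```text
clock: 18.1
eef_pos: [0.6307, -0.2571, 0.0377]
tool_rot: [0.956, 0.294, 0.0, 0.0]
ft_force: [1.7, -1.9, -0.5]
grip_width: 0.0
grasp_force: 1.0
```

Emit:
{"method": "send_rows", "body": {"motion": "1 0 -0.08 0 0; 1 0 -0.16 0 0; 1 0 -0.24 0 0; 1 0 -0.32 0 0; 1 0 -0.4 0 0"}}

```text
clock: 18.6
eef_pos: [0.6284, -0.2538, 0.0377]
tool_rot: [0.956, 0.294, 0.0, 0.0]
ft_force: [2.8, -1.8, -1.2]
grip_width: 0.0001
grasp_force: 1.0
```

Emit:
{"method": "send_rows", "body": {"motion": "1 0 -0.05 0 0; 1 0 -0.1 0 0; 1 0 -0.15 0 0; 1 0 -0.2 0 0"}}

```text
clock: 19.0
eef_pos: [0.6273, -0.2522, 0.0377]
tool_rot: [0.956, 0.294, 0.0, 0.0]
ft_force: [1.5, -1.1, -1.8]
grip_width: -0.0001
grasp_force: 1.0
```

Emit:
{"method": "send_rows", "body": {"motion": "1 0 -0.05 0 0; 1 0 -0.1 0 0; 1 0 -0.15 0 0; 1 0 -0.15 0 0"}}

```text
clock: 19.4
eef_pos: [0.6266, -0.2511, 0.0377]
tool_rot: [0.956, 0.294, 0.0, 0.0]
ft_force: [1.7, -2.0, -1.0]
grip_width: -0.0001
grasp_force: 1.3
```

Emit:
{"method": "send_rows", "body": {"motion": "1 0 -0.03 0 0; 1 0 -0.06 0 0; 1 0 -0.09 0 0; 1 0 -0.09 0 0"}}

```text
clock: 19.8
eef_pos: [0.6265, -0.251, 0.0378]
tool_rot: [0.956, 0.294, 0.0, 0.001]
ft_force: [4.3, -3.7, -1.9]
grip_width: -0.0
grasp_force: 2.6
```

The slide stopped with the force rising to about 5.7 N, roughly 17 mm after first contact, which fits the end stop. I'm backing off to check.

Emit:
{"method": "send_rows", "body": {"motion": "1 0 0.5 0 0; 1 0 2 0 0; 1 0 3 0 0; 1 0 3 -4 0; 1 0 3 -8 0"}}

```text
clock: 20.3
eef_pos: [0.6403, -0.2739, 0.1155]
tool_rot: [0.956, 0.294, -0.003, -0.003]
ft_force: [1.5, 0.3, 1.0]
grip_width: -0.0003
grasp_force: 0.0
```

Emit:
{"method": "send_rows", "body": {"motion": "1 -4 2 -1 0; 1 -8 4 -2 0; 1 -12 6 -2 0; 1 -16 8 -2 0; 1 -16 8 -2 0"}}

```text
clock: 20.8
eef_pos: [0.5508, -0.4358, 0.1371]
tool_rot: [0.957, 0.29, -0.001, -0.001]
ft_force: [0.2, 0.8, -0.4]
grip_width: -0.0003
grasp_force: 0.0
```

```bash
python3 w.py 48 c3; python3 - <<'E'
from h import *
import cv2
from scipy.optimize import least_squares
im=vision.camera("top");h=cv2.cvtColor(im,cv2.COLOR_RGB2HSV)
for f,i in(("after",h),("before",cv2.cvtColor(cv2.imread("pics/top0.png"),cv2.COLOR_BGR2HSV))):
    m=cv2.inRange(i,(0,120,90),(8,255,255))|cv2.inRange(i,(174,120,90),(180,255,255))
    c=proj(S(Q,[0,-135,58]))[0];n,l,s,ce=cv2.connectedComponentsWithStats(m)
    for k in range(1,n):
        if s[k,4]>10 and np.hypot(*(ce[k]-c))<15:print(f,s[k,4],least_squares(lambda v:(proj(S(Q,[v[0],v[1],58]))-ce[k]).ravel(),[0,-140]).x.round(1))
print(bot.get_obs()["eef_pos"])
E
```

```text
yellow 93 [46.  -0.4] 46.0 -0.008
red 87 [-31.3  32.8] 45.3 2.332
after 57 [  -0.9 -122.8]
before 58 [-1.000e-01 -1.405e+02]
[ 0.55378076 -0.43149838  0.13698159]
```

View pics/c3.png

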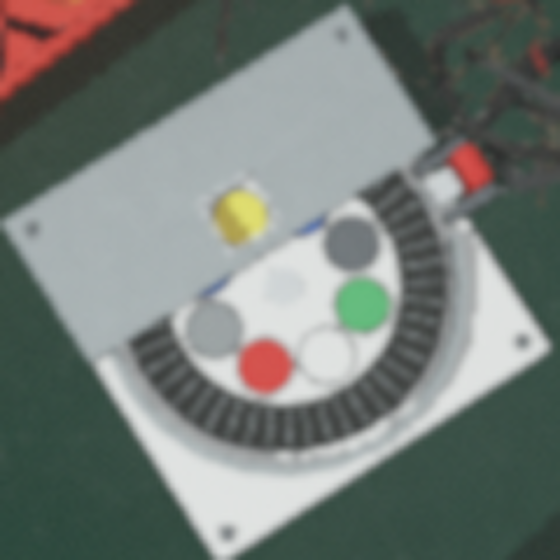

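The post has moved 17.7 mm, so the slide is home. Yellow is centred in the window at crop (240,215), and the robot is clear of everything.

```bash
python3 -c "
from workcell import workorder
print(workorder.job_done())"
```

```text
the job is handed in; nothing more can be done
None
```

The job is handed in: in the last picture the yellow filter is centred in the window (within about 0.02 rad) and the lock slide had moved 17.7 mm of its 18 mm; the highest wrist force I read was about 15 N, I kept the arm clear of the other items, and the hand-in returned no verdict.

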